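# Shut the tilt-out bin and slide its latch into the notch

## Task

The white tilt-out bin on the shelf is standing open: push its front fully shut, then gently push the latch along the rail on top of the bin until it drops into the notch and so locks the front. Only push with the fingers: do not pinch or lift the latch, do not push it on past the notch, and leave the cup, brush and other things where they are.

Things in the scene. Friction and masses are not known exactly. Their poses are not given: they have to be found in the camera images.
- bin_case: Fixed white case of the tilt-out bin, 160 deep (its x), 270 wide (y), 160 mm high. Origin: centre of its underside; z up. Its open front is its -x side, towards the robot. On its top a grey rail, 16 mm wide, top 172 mm above the shelf, runs along y at x = -45 mm from y = -138 to +74 mm, with one 20 mm gap, the notch, at y = 0.
- bin_front (a joint): Angle of the white front panel (256 mm wide, 6 mm thick) about its level hinge at case x = -80, z = 12 mm. 0 = shut, upright against a stop; grows to 0.42 as its top tilts out towards case -x. Starts 0.18 to 0.36. Hinge friction keeps it where it is left; about 1 to 3 N at the tab moves it.
- bin_tab (a point): Top centre of the outer (-x) face of the front's flat upright tab: 50 mm wide (y), 6 mm thick, rising 25 mm above the middle of the panel's top edge; moves with the front. When shut it is at case x = -80, y = 0, z = 183 mm. Pushing the tab's or panel's outer face towards case +x shuts the front.
- latch_slide (a joint): Travel of the dark steel latch along the rail, m, growing towards case +y. Range 0 to 0.165; it sits over the notch at 0.115; value 0 is at case y = -115 mm. Starts 0.005 to 0.045, resting on the rail. It slides against 1 to 2 N of friction.
- latch_drop (a joint): How far the latch has dropped, m, down positive: 0 = riding on the rail, 0.006 to 0.007 = in the notch, negative = lifted. A spring and its weight press it down with about 6 N. Over the last 6 to 8 mm it snaps into the notch by itself and the push force falls to nearly nothing; only 15 N or more would then push it out.
- latch_block (a point): Centre of the latch's upright block, the part to push, on its -y face: 28 (x) by 30 (y) by 42 mm tall, square to the case; it clears the rail top by 8 mm when riding. From its -x side a 24 mm wide arm reaches 35 mm forward over the front's edge and ends in a down-bent nose that stands in front of the tab once the latch is in the notch.
- notch (a point): Middle of the notch (20 mm gap) in the rail, at the height of the rail's top: case x = -45, y = 0, z = 172 mm.
- steel_cup_mid (a point): Bystander: stainless cup, 76 mm wide, 85 mm tall, this point half-way up.
- scrub_brush_mid (a point): Bystander: blue scrubbing brush lying bristles down, 130 by 45 by 40 mm, this point half-way up.
- egg_cup_mid (a point): Bystander: ceramic egg cup, 48 mm wide, 50 mm tall, on top of the case, this point half-way up.
- funnel_mid (a point): Bystander: plastic funnel standing mouth down, 100 mm wide, 105 mm tall, this point half-way up.
- soap_mid (a point): Bystander: clear soap bottle, 60 mm wide, 170 mm tall, this point half-way up.
- bowl_mid (a point): Bystander: white bowl, 124 mm wide, 50 mm tall, this point half-way up.

How it is judged:
By the outcome, as a careful person would: the job done as asked, in the order asked, and still so for the second after the job is handed in, with the robot touching nothing.
It also fails if it takes over 48 s, if anything falls off the work surface, if the arm or the gripper's body presses on something with over 40 N, if the wrist force passes 120 N, or if a joint passes its speed limit or range.

## Robot

A 7-joint arm with a two-finger parallel gripper is mounted at the origin on the work surface. World frame = base frame: x ahead of the robot, y to its left, z up, the work surface at z = 0. Lengths are in m, angles in rad, forces in N, time in s.
With the tool pointing down it reaches from about 0.425 to 0.875 m from the base axis. Payload 8.4 kg.
Tool frame: the origin (TCP) lies between the finger pads; the fingertips stand manip.tcp_to_tips ahead of it and the grasp point (between the pads) lies 3 mm ahead of it (manip.tcp_to_tips is the distance from the TCP to the fingertips, in m); z points along the fingers, y is the direction in which the jaws open and shut (so a half turn about z gives the same grasp; the last joint's range is limited). The gripper opens to 85 mm and grips with 20 to 120 N. Pads are 22 mm wide; open, the fingers measure 114 mm over their backs; the gripper's body (76 mm by 85 mm) begins 54 mm behind the grasp point. The pads swing forward as they close: fully open they stand 13 mm farther back than shut.
Start: joints at [-1.407, 0.333, 0.04, 1.465, -0.013, 1.343, -0.059], TCP at [0.169, 0.628, 0.253] pointing down, gripper open.
Joint ranges: [-2.58, 2.58], [-0.38, 2.09], [-1.3, 1.39], [0.25, 2.4], [-1.5, 4.64], [0.08, 2.09], [-2.65, 2.65]. Speed limits (rad/s): [2.22, 2.22, 2.79, 2.79, 3.14, 3.14, 3.14].

## Interface

Orientations are given as a 3x3 rotation matrix whose columns are the frame's x, y, z axes.
In Python, from cell import manip, snapshot, camera_model gives the robot as it stands. The module is installed in compiled form; this text tells all that it offers.
- The arm moves only by the shell command python3 -m pendant 'ROWS'. ROWS is JSON, one flat list of numbers, 5 for each row, row after row: the finger opening in mm, from 0 to 85.4, then the shift along the tool's x, y, z in units of 40 mm (1.0 is 40 mm), then the turn about the tool's z in units of 6 degrees (1.0 is 6 degrees). In form: [fingers, tx, ty, tz, roll, fingers, tx, ty, tz, roll, ...]. A call has 1 to 12 rows; each row shifts and turns the commanded pose from where the row before left it, along the tool's axes as they then stand; what a row does not reach is not made up. A row lasts 1/12 s, in which the tool goes at most 41.7 mm and 7.16 degrees, less where a joint would pass 70% of its speed; a pose out of reach is approached as far as the arm can. A call is refused whole if a number of a shift passes 1 or a number of a turn 1, either way. A call with a gripper value outside its range is refused whole. The fingers move at their own pace and stop on an object; the grip force is fixed at half the most. Time passes only in rows, so rows that do not move let the fingers close. It gives the time, the measured TCP pose, the force and the opening at its end, in the units of the state.
- manip.get_obs(): the state, without advancing time (a new reading comes with each control period).
- snapshot(name): name is "scene" or "side" or "wrist"; returns the picture (420x560x3 uint8, red, green, blue); there is no depth.
- camera_model(name): a dict with "vfov" (degrees; the focal length in pixels is half the picture's height over the tangent of half this angle, whatever the lens; pixels are square), "cx", "cy" (the principal point, pixels), "k1" (the pictures are not rectified: a ray, as slopes to the right and down, at radius r is drawn at 1 + k1 r^2 times it, then the intrinsics apply), "extrinsics" (4x4, takes a point from world to camera coordinates). Camera axes: x right, y down, z forward; pixel columns grow to the right and rows downward; lengths in m; the calibration is good to about 2 mm. A picture is of the moment at which its call begins: read the wrist's pose just before it. camera_model takes no time and is no camera call; for the wrist camera it gives the pose at the moment of the call.
- manip.sign_off(): hands the job in, once; it reports no verdict.
The state is a dict: "time": time; "q": joint angles; "qd": joint speeds; "joint_efforts": joint torques, N m; "ee_pos": TCP position; "tcp_rot": TCP orientation; "force": force on the tool from outside, world axes, zero at the start; "ft_torque": the same for the moment, N m; "finger_gap": finger opening in m.
Only numpy, scipy, OpenCV 4.12 (cv2) and the standard library are available. Lean on these libraries where they do the work, as an engineer would, in place of code of your own. Each camera call takes 0.05 s, during which the arm holds its last target.

## Working session

There is one attempt and no reset: what is moved stays moved. The work goes in short steps, Python scripts to look and compute and a shell command to move; the robot and the scene stay as the last step left them, time stands still between calls to the robot, and variables do not carry over. Pictures are saved under pics/ and viewed, and the job is handed in when it is done.

```bash
mkdir -p pics; ls; python3 - <<'E'
from cell import manip, snapshot, camera_model
import cv2, numpy as np
o=manip.get_obs(); print(o['time'],o['ee_pos'],o['tcp_rot'],o['force'],o['finger_gap'],manip.tcp_to_tips)
for n in ["scene","side","wrist"]:
    im=snapshot(n); cv2.imwrite(f"pics/{n}0.png",im[:,:,::-1]); m=camera_model(n); print(n,m)
E
```

```text
pics
0.0 [0.16879122 0.62728569 0.25243571] [[-9.65650229e-01  2.59845190e-01 -3.35320706e-04]
 [ 2.59845395e-01  9.65649004e-01 -1.54002445e-03]
 [-7.63658385e-05 -1.57425650e-03 -9.99998758e-01]] [ 0.47022492 -0.10868981 -0.09477073] 0.0855028214289105 0.022
scene {'vfov': 47.83004707620803, 'cx': 279.19489473361614, 'cy': 207.6761550234676, 'k1': -0.14833323660382608, 'extrinsics': array([[ 0.13193195,  0.99115793, -0.01413909, -0.12237975],
       [ 0.70667592, -0.10404831, -0.69984505, -0.32245083],
       [-0.69512812,  0.08234017, -0.71415474,  1.54219811],
       [ 0.        ,  0.        ,  0.        ,  1.        ]])}
side {'vfov': 55.65399856900499, 'cx': 271.1829389965335, 'cy': 212.36280090477797, 'k1': -0.0831246365180348, 'extrinsics': array([[ 0.92440917, -0.38125907, -0.01045032, -0.52814466],
       [-0.2168849 , -0.50293071, -0.83667296,  0.24572097],
       [ 0.31373337,  0.77569467, -0.54760309,  0.78583993],
       [ 0.        ,  0.        ,  0.        ,  1.        ]])}
wrist {'vfov': 59.79211108299382, 'cx': 270.70350525148496, 'cy': 205.17223288475282, 'k1': -0.07063822716795996, 'extrinsics': array([[ 2.59989886e-01,  9.65611292e-01, -3.03487566e-04,
        -6.48824963e-01],
       [ 9.30571269e-01, -2.50471471e-01,  2.67022761e-01,
        -3.46689056e-02],
       [ 2.57764178e-01, -6.97056341e-02, -9.63690175e-01,
         3.79059576e-01],
       [ 0.00000000e+00,  0.00000000e+00,  0.00000000e+00,
         1.00000000e+00]])}
```

View pics/scene0.png

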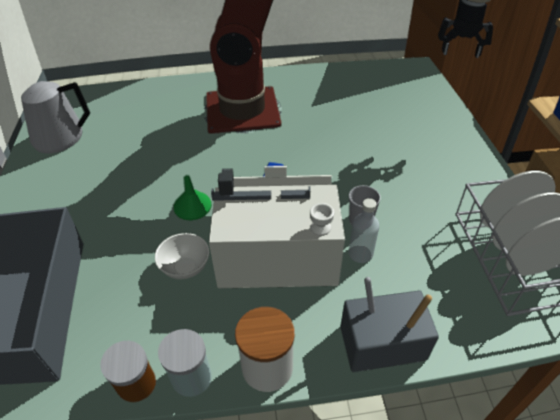

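View pics/side0.png

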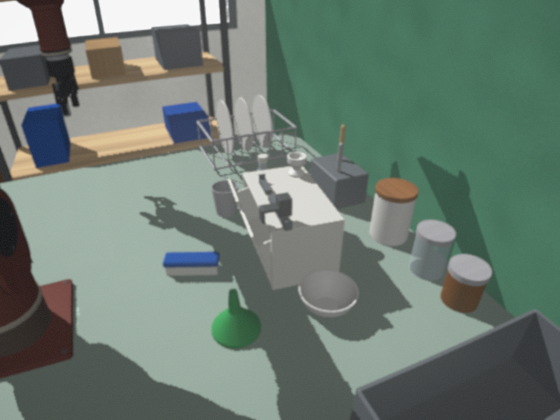

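View pics/wrist0.png

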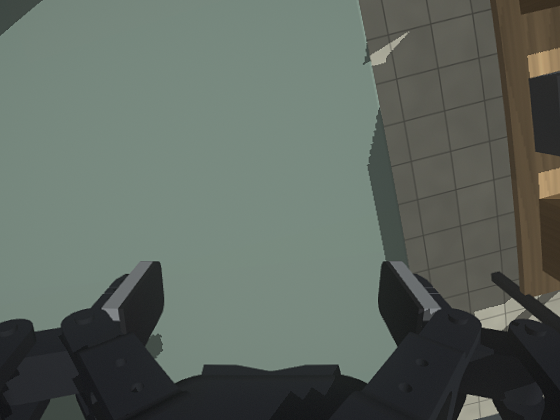

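The scene view shows the bin at about (277,230), its top in rows 185–237, the latch block at (226,181) and the tab at (276,172). The egg cup stands at (321,215). I'll zoom in to measure.

```bash
python3 - <<'E'
import cv2
a=cv2.imread('pics/scene0.png')[150:300,160:400]; cv2.imwrite('pics/sc_crop.png',cv2.resize(a,None,fx=3.3,fy=3.3,interpolation=cv2.INTER_CUBIC))
a=cv2.imread('pics/side0.png')[140:290,200:360]; cv2.imwrite('pics/sd_crop.png',cv2.resize(a,None,fx=4,fy=4,interpolation=cv2.INTER_CUBIC))
E
```

```text
(no output)
```

View pics/sc_crop.png

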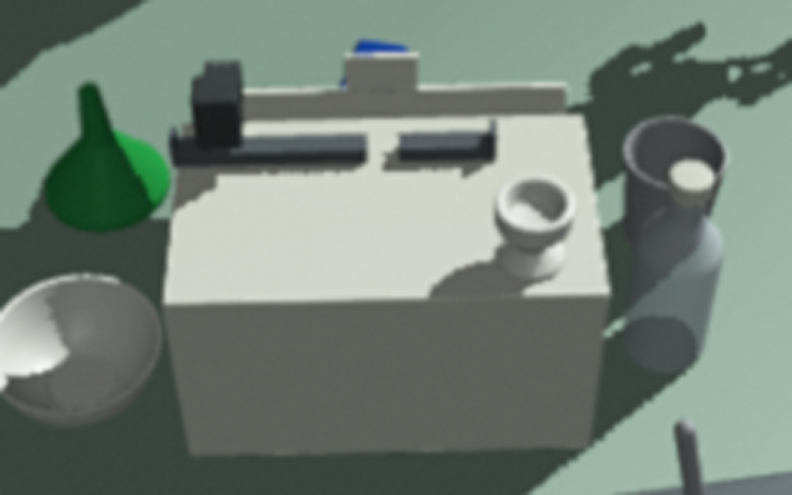

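View pics/sd_crop.png

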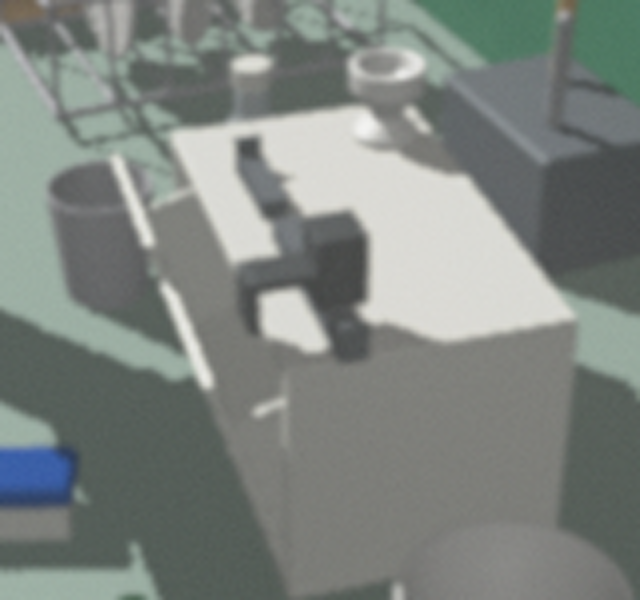

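```bash
cat > h.py <<'E'
import numpy as np, cv2
from cell import camera_model
def K(m):
    f=210/np.tan(np.radians(m['vfov']/2)); return np.array([[f,0,m['cx']],[0,f,m['cy']],[0,0,1.]]),np.array([m['k1'],0,0,0,0.])
def ray(n,uv,m=None):
    m=m or camera_model(n); k,d=K(m); E=m['extrinsics']; R=E[:3,:3]; c=-R.T@E[:3,3]
    p=cv2.undistortPoints(np.array([[uv]],float),k,d)[0,0]; v=R.T@np.array([p[0],p[1],1]); return c,v/np.linalg.norm(v)
def onz(n,uv,z,m=None):
    c,v=ray(n,uv,m); return c+v*(z-c[2])/v[2]
def onplane(n,uv,p0,nn,m=None):
    c,v=ray(n,uv,m); return c+v*(np.dot(p0-c,nn)/np.dot(v,nn))
def tri(*rs):
    A=0;b=0
    for c,v in rs:
        M=np.eye(3)-np.outer(v,v);A=A+M;b=b+M@c
    x=np.linalg.solve(A,b); return x,[np.linalg.norm((np.eye(3)-np.outer(v,v))@(x-c)) for c,v in rs]
def proj(n,X,m=None):
    m=m or camera_model(n);k,d=K(m);E=m['extrinsics']
    return cv2.projectPoints(np.array([X],float),cv2.Rodrigues(E[:3,:3])[0],E[:3,3],k,d)[0][0,0]
E
python3 - <<'E'
from h import *
np.set_printoptions(precision=4,suppress=True)
S=lambda u,v:((u+.5)/3.3-.5+160,(v+.5)/3.3-.5+150)
D=lambda u,v:((u+.5)/4-.5+200,(v+.5)/4-.5+140)
print('cams',ray('scene',(280,210))[0],ray('side',(280,210))[0])
for nm,p,z in [('backL',(165,303),.16),('backR',(609,295),.16),('frontR',(584,115),.16),('bbL',(190,455),0),('bbR',(588,446),0),('rail gap L',(367,140),.172),('gap R',(399,140),.172),('railend R',(495,130),.172),('tabL',(345,53),.18),('tabR',(418,53),.18),('panL',(245,88),.155),('panR',(565,85),.155)]:
    print(nm,onz('scene',S(*p),z))
for nm,p,z in [('frontR',(172,132),.16),('backL',(575,318),.16),('frontL',(287,368),.16),('bfL',(288,597),0)]:
    print('side',nm,onz('side',D(*p),z))
for nm,p in [('strip1a',(115,157)),('strip1b',(150,245)),('strip2a',(165,285)),('strip2b',(210,385))]:
    print(nm,onz('side',D(*p),.155))
E
```

```text
cams [ 1.316  -0.0392  0.874 ] [ 0.295  -0.6874  0.6304]
backL [ 0.6941 -0.106   0.16  ]
backR [0.7262 0.1592 0.16  ]
frontR [0.5683 0.1786 0.16  ]
bbL [ 0.693  -0.1086  0.    ]
bbR [0.7238 0.1594 0.    ]
rail gap L [0.5837 0.0302 0.172 ]
gap R [0.5868 0.0508 0.172 ]
railend R [0.5865 0.1142 0.172 ]
tabL [0.5045 0.0248 0.18  ]
tabR [0.5119 0.0741 0.18  ]
panL [ 0.5018 -0.0455  0.155 ]
panR [0.5313 0.1738 0.155 ]
side frontR [0.5681 0.1793 0.16  ]
side backL [ 0.694  -0.1052  0.16  ]
side frontL [ 0.5379 -0.0866  0.16  ]
side bfL [ 0.5376 -0.0843  0.    ]
strip1a [0.5271 0.1708 0.155 ]
strip1b [0.5141 0.0613 0.155 ]
strip2a [0.5084 0.018  0.155 ]
strip2b [ 0.4995 -0.0784  0.155 ]
```

```bash
python3 - <<'E'
import cv2
a=cv2.imread('pics/scene0.png')[160:205,205:320]; a=cv2.resize(a,None,fx=6.9,fy=6.9,interpolation=cv2.INTER_CUBIC)
b=cv2.imread('pics/side0.png')[165:240,225:310]; b=cv2.resize(b,None,fx=7,fy=7,interpolation=cv2.INTER_CUBIC)
cv2.imwrite('pics/c1.png',cv2.convertScaleAbs(a,alpha=1.6,beta=20));cv2.imwrite('pics/c2.png',cv2.convertScaleAbs(b,alpha=1.6,beta=20))
E
```

```text
(no output)
```

View pics/c1.png

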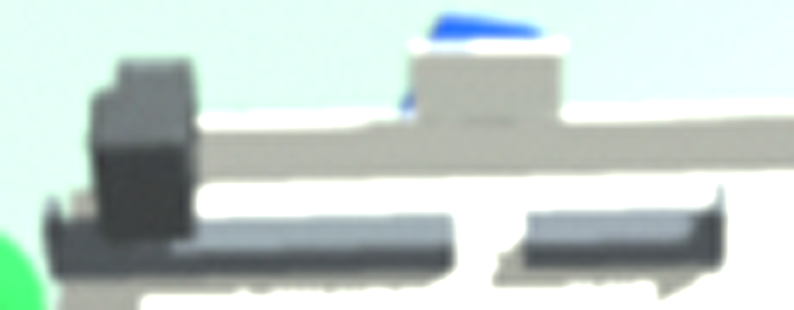

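View pics/c2.png

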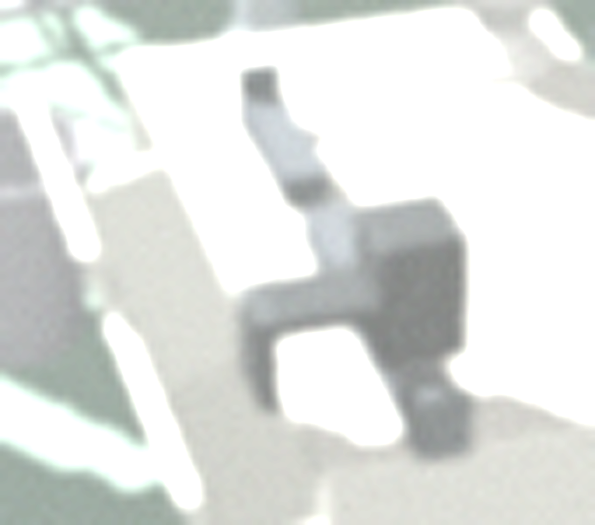

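```bash
python3 - <<'E'
from h import *
np.set_printoptions(precision=4,suppress=True)
S=lambda u,v:((u+.5)/6.9-.5+205,(v+.5)/6.9-.5+160)
D=lambda u,v:((u+.5)/7-.5+225,(v+.5)/7-.5+165)
O=np.array([.6316,.0365]);ex=np.array([.9932,-.1167]);ey=np.array([.1167,.9932])
def case(p): d=p[:2]-O; return np.array([d@ex,d@ey,p[2]])
for nm,r,z in [('S +x top L',S(92,145),.222),('S +x top R',S(192,145),.222),('S botR',S(192,238),.18)]: print(nm,case(onz('scene',r,z)))
for nm,r,z in [('D TL',D(378,252),.222),('D TR',D(463,238),.222),('D BR',D(462,355),.18),('nose tip',D(262,405),.17)]: print(nm,case(onz('side',r,z)))
x,e=tri(ray('scene',S(92,145)),ray('side',D(463,238)));print('tri corner -y+x top',case(x),e)
for nm,r in [('tabL',S(412,40)),('tabR',S(565,40))]: print(nm,case(onz('scene',r,.178)))
# bystanders coarse
print('target world: tab-front', *[ (cx,O+cx*ex) for cx in (-.17,-.08)])
# egg cup
print('egg',case(onz('scene',(321,225),.185)))
E
```

```text
S +x top L [-0.032  -0.1194  0.222 ]
S +x top R [-0.031  -0.0895  0.222 ]
S botR [-0.0349 -0.0932  0.18  ]
D TL [-0.0596 -0.1198  0.222 ]
D TR [-0.0345 -0.1194  0.222 ]
D BR [-0.033  -0.1163  0.18  ]
nose tip [-0.092  -0.1104  0.17  ]
tri corner -y+x top [-0.0338 -0.1193  0.2212] [np.float64(0.0007397566061606057), np.float64(0.0007397566061606532)]
tabL [-0.1284 -0.0263  0.178 ]
tabR [-0.1268  0.0237  0.178 ]
target world: tab-front (-0.17, array([0.4628, 0.0563])) (-0.08, array([0.5521, 0.0458]))
egg [0.0634 0.0867 0.185 ]
```

The two views agree. The case origin is at (0.632, 0.0365) with a yaw of −6.7°. The notch matches to 2 mm, the latch's −y face is at case y = −0.119 (slide ≈ 0.011), and the tab is at case x ≈ −0.128, so it is open about 0.27 rad. Now I'll align the tool with the case, shut the fingers and approach.

```bash
python3 -m pendant '[0,0,0,0,-0.7, 0,0,0,0,-0.69, 0,-0.436,-0.666,0,0, 0,-0.436,-0.666,0,0, 0,-0.436,-0.666,0,0, 0,-0.436,-0.666,0,0, 0,-0.436,-0.666,0,0, 0,-0.436,-0.666,0,0, 0,-0.436,-0.666,0,0, 0,-0.436,-0.666,0,0, 0,-0.436,-0.666,0,0, 0,-0.436,-0.666,0,0]'
cat > st.py <<'E'
from h import *
from cell import manip
np.set_printoptions(precision=4,suppress=True)
O=np.array([.6316,.0365]);ex=np.array([.9932,-.1167]);ey=np.array([.1167,.9932])
def case(p): d=p[:2]-O; return np.array([d@ex,d@ey,p[2]])
def st():
    o=manip.get_obs(); F=o['force']; R=o['tcp_rot']
    print('t',round(o['time'],2),'case tcp',case(o['ee_pos']),'tooly ang',np.degrees(np.arctan2(R[1,1],R[0,1])),'zaxis',R[:,2],'F case',F[:2]@ex,F[:2]@ey,F[2],'gap',o['finger_gap'])
if __name__=='__main__': st()
E
python3 st.py
```

```text
time: 1.15
ee_pos: [0.3113, 0.3411, 0.2532]
tcp_rot: [[-0.993, 0.117, -0.0], [0.117, 0.993, 0.0], [0.0, -0.0, -1.0]]
force: [0.9, -0.1, 0.1]
finger_gap: -0.0001
t 1.15 case tcp [-0.3537  0.2651  0.2532] tooly ang 83.2806717167467 zaxis [-0.0002  0.     -1.    ] F case 0.9368836953919911 0.01728529865818864 0.061028824647437974 gap -0.0001080379830028195
```

```bash
python3 -m pendant '[0,-0.424,-0.666,0,0, 0,-0.424,-0.666,0,0, 0,-0.424,-0.666,0,0, 0,-0.424,-0.666,0,0, 0,-0.424,-0.666,0,0, 0,-0.424,-0.666,0,0, 0,-0.424,-0.666,0,0, 0,-0.424,-0.666,0,0, 0,-0.424,-0.666,0,0, 0,-0.424,-0.631,0,0, 0,0,0,0,0]'
python3 - <<'E'
from st import *
from cell import snapshot
st()
im=snapshot('wrist'); cv2.imwrite('pics/w1.png',im[:,:,::-1])
im=snapshot('side')[100:290,150:400]; cv2.imwrite('pics/s1.png',cv2.resize(im,None,fx=3,fy=3,interpolation=cv2.INTER_CUBIC)[:,:,::-1])
E
```

```text
time: 2.07
ee_pos: [0.4501, 0.0541, 0.2536]
tcp_rot: [[-0.992, 0.124, 0.001], [0.124, 0.992, -0.001], [-0.001, -0.001, -1.0]]
force: [-0.4, 0.4, -0.4]
finger_gap: -0.0002
t 2.07 case tcp [-0.1823 -0.0037  0.2536] tooly ang 82.87519312226148 zaxis [ 0.0011 -0.0009 -1.    ] F case -0.43349939168803037 0.38119108258628065 -0.4230542081457096 gap -0.00017676398607086767
```

View pics/w1.png

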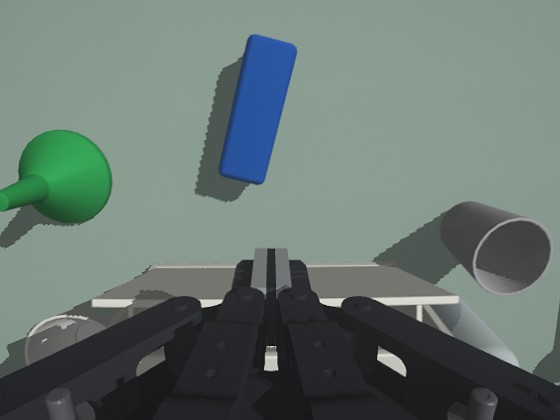

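View pics/s1.png

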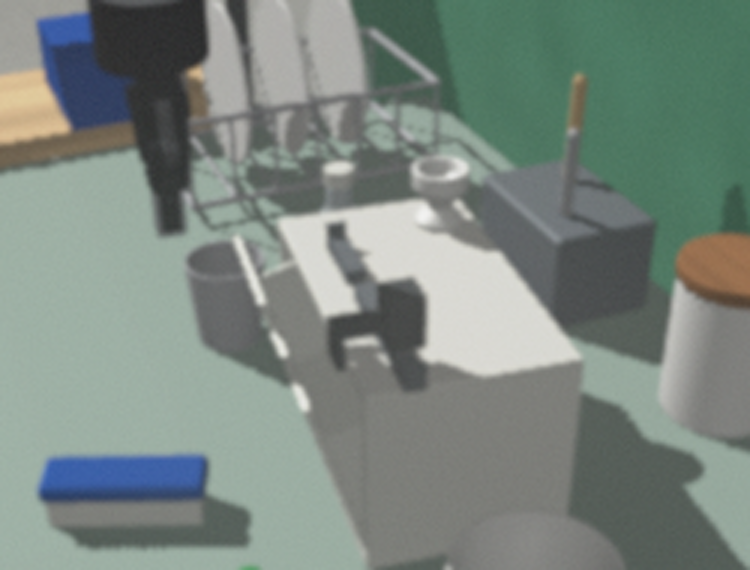

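```bash
python3 -m pendant '[0,0,0.05,0.6,-0.07, 0,0,0.03,0.6,0, 0,0,0,0.5,0, 0,-0.3,0,0,0, 0,-0.3,0,0,0, 0,-0.3,0,0,0, 0,-0.3,0,0,0,0,0,0,0,0]'; python3 st.py
```

```text
time: 2.83
ee_pos: [0.4972, 0.0588, 0.185]
tcp_rot: [[-0.994, 0.108, -0.0], [0.108, 0.994, -0.001], [-0.0, -0.001, -1.0]]
force: [0.4, 0.2, -0.5]
finger_gap: 0.0003
t 2.83 case tcp [-0.1361  0.0065  0.185 ] tooly ang 83.79438313686013 zaxis [-0.0001 -0.0006 -1.    ] F case 0.3974467249398212 0.2156941909714442 -0.49582319910666833 gap 0.00026092943362385646
```

```bash
python3 -m pendant '[0,-0.15,-0.05,0,0.08, 0,-0.15,-0.05,0,0, 0,-0.15,0,0,0]'; python3 st.py;  python3 -m pendant '[0,-0.15,0,0,0, 0,-0.15,0,0,0, 0,-0.1,0,0,0,0,0,0,0,0]'; python3 st.py
```

```text
time: 3.08
ee_pos: [0.5135, 0.0518, 0.1853]
tcp_rot: [[-0.993, 0.117, -0.001], [0.117, 0.993, 0.001], [0.001, 0.001, -1.0]]
force: [-3.4, 1.3, 1.9]
finger_gap: 0.0
t 3.08 case tcp [-0.1191  0.0014  0.1853] tooly ang 83.25863541757167 zaxis [-0.0008  0.0007 -1.    ] F case -3.501190168132766 0.9439588831355167 1.89376333464051 gap 4.931149950428003e-05
time: 3.42
ee_pos: [0.5307, 0.0493, 0.1853]
tcp_rot: [[-0.993, 0.119, 0.001], [0.119, 0.993, -0.001], [-0.001, -0.001, -1.0]]
force: [0.4, -0.2, 0.1]
finger_gap: 0.0001
t 3.42 case tcp [-0.1017  0.0009  0.1853] tooly ang 83.19095254926049 zaxis [ 0.0008 -0.0007 -1.    ] F case 0.41736135767459165 -0.15702960971398786 0.05900631276479407 gap 8.364244763025605e-05
```

```bash
python3 -m pendant '[0,-0.08,0,0,0, 0,-0.08,0,0,0, 0,-0.08,0,0,0]'; python3 st.py;  python3 -m pendant '[0,-0.05,0,0,0, 0,0,0,0,0]'; python3 st.py
```

```text
time: 3.67
ee_pos: [0.5394, 0.0483, 0.1853]
tcp_rot: [[-0.993, 0.118, -0.0], [0.118, 0.993, -0.0], [0.0, -0.0, -1.0]]
force: [-1.7, -0.6, 1.2]
finger_gap: -0.0001
t 3.67 case tcp [-0.093   0.0009  0.1853] tooly ang 83.21636328632158 zaxis [-0.0002 -0.0001 -1.    ] F case -1.5858097462323986 -0.8381625065057292 1.168023781099699 gap -0.00010932167192585631
time: 3.83
ee_pos: [0.5409, 0.0482, 0.1852]
tcp_rot: [[-0.993, 0.118, -0.002], [0.118, 0.993, -0.0], [0.002, -0.0, -1.0]]
force: [-5.6, -0.4, 3.2]
finger_gap: 0.0
t 3.83 case tcp [-0.0915  0.001   0.1852] tooly ang 83.21591564509902 zaxis [-0.0017 -0.0002 -1.    ] F case -5.4889687397744105 -1.0458715249716515 3.232709135197719 gap 7.639523313209777e-06
```

```bash
python3 -m pendant '[0,-0.05,0,0,0, 0,0,0,0,0]'; python3 st.py
```

```text
time: 4.0
ee_pos: [0.541, 0.0482, 0.185]
tcp_rot: [[-0.993, 0.118, -0.006], [0.118, 0.993, 0.0], [0.006, -0.0, -1.0]]
force: [-15.7, 1.0, 11.3]
finger_gap: 0.0002
t 4.0 case tcp [-0.0914  0.0011  0.185 ] tooly ang 83.23382298546146 zaxis [-0.0059  0.0005 -1.    ] F case -15.73643878453392 -0.8069649400520359 11.3361903030101 gap 0.0001739180352354497
```

The front met its stop at TCP case x −0.0914, where −0.091 was expected, and the force rose to 16 N. I'll back off, rise, check and move over beside the latch.

```bash
python3 -m pendant '[0,0.4,0,0,0, 0,0.4,0,0,0, 0,0,0,-0.8,0, 0,0,0,-0.8,0, 0,0,-0.6,-0.5,0, 0,0,-0.8,0,0, 0,0,-0.8,0,0, 0,0,-0.8,0,0, 0,-0.4,-0.6,0,0, 0,-0.5,-0.4,0,0, 0,-0.5,0,0,0, 0,0,0,0,0]'; python3 - <<'E'
from st import *
from cell import snapshot
st()
for n,(a,b,c,d) in {'scene':(120,300,160,400),'side':(100,290,150,400)}.items():
    im=snapshot(n)[a:b,c:d]; cv2.imwrite(f'pics/{n}2.png',cv2.resize(im,None,fx=3,fy=3,interpolation=cv2.INTER_CUBIC)[:,:,::-1])
E
```

```text
time: 5.0
ee_pos: [0.5508, -0.1147, 0.2692]
tcp_rot: [[-0.993, 0.119, 0.001], [0.119, 0.993, -0.002], [-0.002, -0.002, -1.0]]
force: [-0.2, 0.4, -0.9]
finger_gap: 0.0003
t 5.0 case tcp [-0.0626 -0.1596  0.2692] tooly ang 83.16849988450994 zaxis [ 0.0015 -0.002  -1.    ] F case -0.24630879271820746 0.3552784231291571 -0.9150513820126306 gap 0.0003317365751507148
```

View pics/scene2.png

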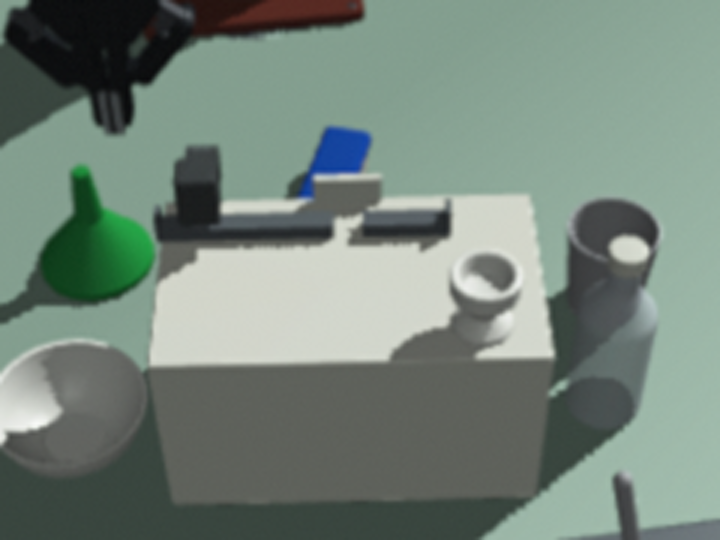

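View pics/side2.png

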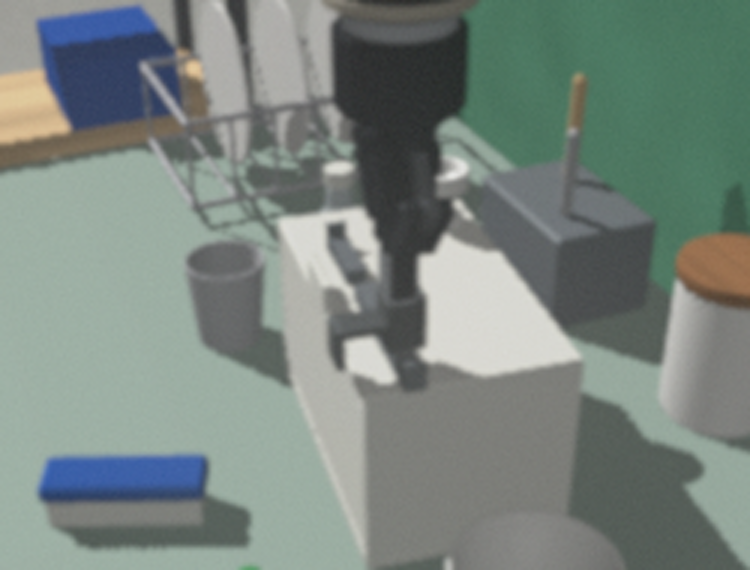

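Both views show the front flush and shut, with the tab at (347,190) in the scene crop. The latch has not moved. Now I'll lower beside the latch block.

```bash
python3 st.py; python3 -m pendant '[0,-0.2,0,0.4,0, 0,-0.2,0,0.5,0, 0,0,0,0.5,0, 0,0,0,0,0]'; python3 st.py
```

```text
t 5.1 case tcp [-0.065  -0.1592  0.2689] tooly ang 83.18774844202392 zaxis [-0.0007 -0.0015 -1.    ] F case -0.6469591596866506 -0.6313806810309998 -0.7999475343146492 gap 2.3051375868999936e-05
time: 5.43
ee_pos: [0.562, -0.1145, 0.21]
tcp_rot: [[-0.993, 0.117, -0.005], [0.117, 0.993, 0.0], [0.005, -0.0, -1.0]]
force: [-0.5, 0.6, -0.4]
finger_gap: 0.0001
t 5.43 case tcp [-0.0515 -0.1581  0.21  ] tooly ang 83.26885156153028 zaxis [-0.005   0.0003 -1.    ] F case -0.5751891200543822 0.48625873207052167 -0.4489797010324691 gap 5.263383036922323e-05
```

```bash
python3 -m pendant '[0,-0.1,0.12,0,0, 0,-0.04,0.12,0,0, 0,0,0.1,0,0, 0,0,0.1,0,0,0,0,0,0,0]'; python3 st.py; python3 -m pendant '[0,0,0.1,0,0, 0,0,0.1,0,0,0,0,0.1,0,0]'; python3 st.py;
```

```text
time: 5.85
ee_pos: [0.5722, -0.0973, 0.2141]
tcp_rot: [[-0.993, 0.116, 0.001], [0.116, 0.993, 0.001], [-0.001, 0.001, -1.0]]
force: [0.6, 0.9, -0.1]
finger_gap: 0.0001
t 5.85 case tcp [-0.0433 -0.1398  0.2141] tooly ang 83.32388078881253 zaxis [ 0.0011  0.0006 -1.    ] F case 0.5370638922445109 0.939525159218188 -0.11452455108768173 gap 0.0001026337233008308
time: 6.1
ee_pos: [0.5731, -0.0872, 0.2137]
tcp_rot: [[-0.993, 0.119, 0.0], [0.119, 0.993, -0.001], [-0.001, -0.001, -1.0]]
force: [-0.9, -2.6, 2.2]
finger_gap: -0.0002
t 6.1 case tcp [-0.0436 -0.1296  0.2137] tooly ang 83.17972264851045 zaxis [ 0.0004 -0.0006 -1.    ] F case -0.5622062308318898 -2.716109312429475 2.1982838501295334 gap -0.000159861319751549
```

```bash
python3 -m pendant '[0,0,0.1,0,0, 0,0,0.1,0,0,0,0,0.1,0,0, 0,0,0.1,0,0, 0,0,0.1,0,0, 0,0,0.1,0,0, 0,0,0.1,0,0, 0,0,0.1,0,0]'; python3 st.py; python3 -m pendant '[0,0,0,0,0]';python3 st.py
python3 - <<'E'
from st import *
from cell import snapshot
for n,(a,b,c,d) in {'scene':(140,220,200,340),'side':(100,290,150,400)}.items():
    im=snapshot(n)[a:b,c:d]; cv2.imwrite(f'pics/{n}3.png',cv2.resize(im,None,fx=5 if n=='scene' else 3,fy=5 if n=='scene' else 3,interpolation=cv2.INTER_CUBIC)[:,:,::-1])
E
```

```text
time: 6.77
ee_pos: [0.5769, -0.0546, 0.2133]
tcp_rot: [[-0.993, 0.118, -0.0], [0.118, 0.993, -0.0], [0.0, -0.0, -1.0]]
force: [-0.4, -3.2, 1.2]
finger_gap: 0.0
t 6.77 case tcp [-0.0437 -0.0969  0.2133] tooly ang 83.2228051961233 zaxis [-0.0001 -0.0001 -1.    ] F case -0.04823651414568303 -3.2276550881307817 1.2495038993655494 gap 1.4235903775217894e-05
time: 6.85
ee_pos: [0.577, -0.0538, 0.2132]
tcp_rot: [[-0.993, 0.117, -0.0], [0.117, 0.993, 0.0], [0.0, 0.0, -1.0]]
force: [-0.9, 0.2, 0.6]
finger_gap: -0.0003
t 6.85 case tcp [-0.0437 -0.096   0.2132] tooly ang 83.2884062060016 zaxis [-0.0002  0.0004 -1.    ] F case -0.9436640599132969 0.12400711382445788 0.6243269557031137 gap -0.00031476518833836275
```

View pics/scene3.png

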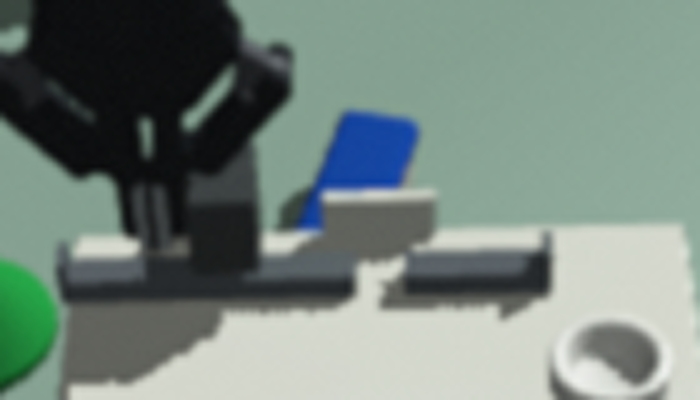

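View pics/side3.png

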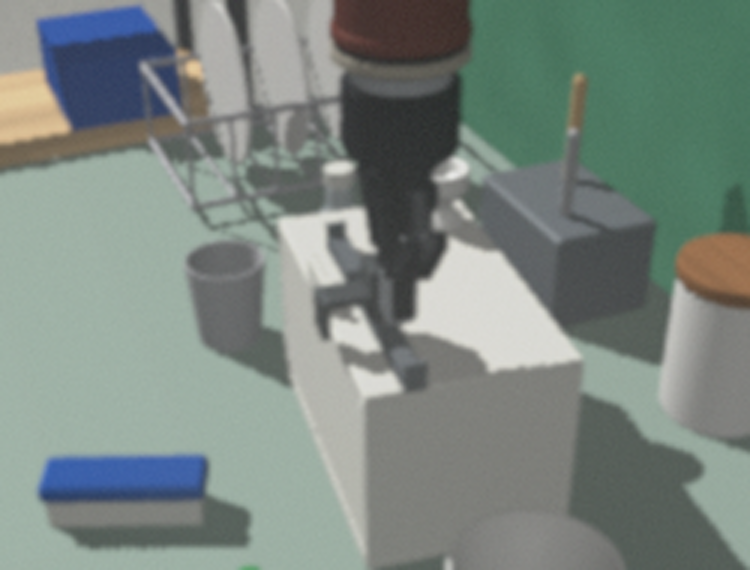

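```bash
python3 - <<'E'
from st import *
S=lambda u,v:((u+.5)/5-.5+200,(v+.5)/5-.5+140)
for p,z in [((189,205),.222),((257,203),.222),((260,270),.18)]: print(case(onz('scene',S(*p),z)))
print(case(manip.get_obs()['ee_pos']))
E
```

```text
[-0.0306 -0.0792  0.222 ]
[-0.0309 -0.0513  0.222 ]
[-0.035  -0.0525  0.18  ]
[-0.0438 -0.0966  0.2131]
```

The block's face is 15 mm ahead of the TCP and it slides at about 3 N. The snap should start at TCP y ≈ −0.038, with final seating near −0.030.

```bash
python3 -m pendant '[0,0,0.1,0,0, 0,0,0.1,0,0,0,0,0.1,0,0, 0,0,0.1,0,0, 0,0,0.1,0,0, 0,0,0.1,0,0, 0,0,0.1,0,0, 0,0,0.1,0,0, 0,0,0.1,0,0, 0,0,0.1,0,0, 0,0,0.1,0,0]'; python3 st.py; python3 -m pendant '[0,0,0.05,0,0, 0,0,0.05,0,0]';python3 st.py
```

```text
time: 7.87
ee_pos: [0.582, -0.011, 0.2132]
tcp_rot: [[-0.993, 0.118, -0.0], [0.118, 0.993, -0.0], [0.0, -0.0, -1.0]]
force: [-2.2, -1.3, -0.3]
finger_gap: -0.0001
t 7.87 case tcp [-0.0437 -0.0529  0.2132] tooly ang 83.2191466656676 zaxis [-0.0004 -0.     -1.    ] F case -2.0198896321846007 -1.5265321294777479 -0.3023603003796961 gap -0.00014022637817262705
time: 8.03
ee_pos: [0.5826, -0.007, 0.2133]
tcp_rot: [[-0.993, 0.118, -0.0], [0.118, 0.993, -0.0], [0.0, -0.0, -1.0]]
force: [-0.3, -2.1, -0.7]
finger_gap: -0.0
t 8.03 case tcp [-0.0436 -0.0489  0.2133] tooly ang 83.23846855004574 zaxis [-0.0001 -0.     -1.    ] F case -0.08687396808301287 -2.1547621910780133 -0.71415992282285 gap -3.137666812465791e-05
```

```bash
python3 -m pendant '[0,0,0.05,0,0, 0,0,0.05,0,0]'; python3 st.py; python3 -m pendant '[0,0,0.04,0,0]';python3 st.py; python3 -m pendant '[0,0,0.04,0,0]';python3 st.py; python3 -m pendant '[0,0,0.04,0,0]';python3 st.py
```

```text
time: 8.2
ee_pos: [0.583, -0.0034, 0.2133]
tcp_rot: [[-0.993, 0.118, -0.0], [0.118, 0.993, -0.0], [-0.0, -0.0, -1.0]]
force: [-1.2, -1.2, -0.9]
finger_gap: -0.0001
t 8.2 case tcp [-0.0436 -0.0453  0.2133] tooly ang 83.20899630196593 zaxis [-0. -0. -1.] F case -1.094978380151723 -1.3084653734497005 -0.8612899949691566 gap -5.998397986996678e-05
time: 8.28
ee_pos: [0.5832, -0.0017, 0.2133]
tcp_rot: [[-0.993, 0.118, -0.0], [0.118, 0.993, -0.0], [0.0, -0.0, -1.0]]
force: [-1.8, -1.2, -1.4]
finger_gap: 0.0001
t 8.28 case tcp [-0.0436 -0.0436  0.2133] tooly ang 83.21743784068592 zaxis [-0. -0. -1.] F case -1.6357887102716901 -1.4141071822201396 -1.4254888642666754 gap 0.0001316387237068911
time: 8.37
ee_pos: [0.5834, -0.0002, 0.2133]
tcp_rot: [[-0.993, 0.118, 0.0], [0.118, 0.993, -0.0], [-0.0, -0.0, -1.0]]
force: [-1.1, -1.4, -1.5]
finger_gap: 0.0002
t 8.37 case tcp [-0.0436 -0.042   0.2133] tooly ang 83.21341520162669 zaxis [ 0.0001 -0.     -1.    ] F case -0.9492894395071028 -1.5275645947532515 -1.4961005369342784 gap 0.00020371863881328664
time: 8.45
ee_pos: [0.5837, 0.0015, 0.2134]
tcp_rot: [[-0.993, 0.118, 0.0], [0.118, 0.993, 0.0], [-0.0, 0.0, -1.0]]
force: [-0.3, -1.5, -1.1]
finger_gap: -0.0003
t 8.45 case tcp [-0.0435 -0.0404  0.2134] tooly ang 83.21407243724141 zaxis [ 0.0003  0.     -1.    ] F case -0.09671712654292774 -1.5449478003347956 -1.0725457423724738 gap -0.0002503579777728302
```

```bash
for i in 1; do python3 -m pendant '[0,0,0.03,0,0]' >/dev/null;python3 st.py; python3 -m pendant '[0,0,0.03,0,0]'>/dev/null;python3 st.py; python3 -m pendant '[0,0,0.03,0,0]'>/dev/null;python3 st.py; done
python3 - <<'E'
from st import *
from cell import snapshot
for n,(a,b,c,d) in {'scene':(140,220,200,340),'side':(140,240,200,320)}.items():
    im=snapshot(n)[a:b,c:d]; cv2.imwrite(f'pics/{n}4.png',cv2.resize(im,None,fx=5,fy=5,interpolation=cv2.INTER_CUBIC)[:,:,::-1])
E
```

```text
t 8.53 case tcp [-0.0433 -0.0389  0.2135] tooly ang 83.22925144271902 zaxis [ 0.0006  0.0003 -1.    ] F case -0.34584783686605425 -0.5666292288013699 -0.26273107665279244 gap -9.321009938584494e-05
t 8.62 case tcp [-0.0433 -0.0376  0.2135] tooly ang 83.24113385772458 zaxis [ 0.0007  0.0005 -1.    ] F case -0.361600625344657 0.9303230485250342 0.4062724165244095 gap -0.00011971254509116546
t 8.7 case tcp [-0.0433 -0.0364  0.2135] tooly ang 83.24081794682564 zaxis [ 0.0006  0.0003 -1.    ] F case 0.23596139935677046 0.5831000528218966 0.22386557272068275 gap -0.00011571175487492802
```

View pics/scene4.png

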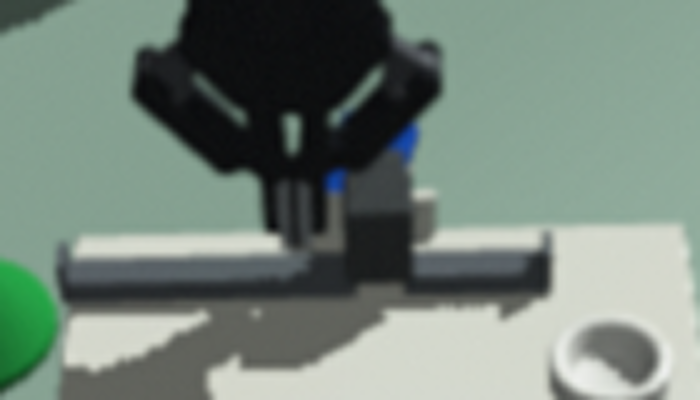

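View pics/side4.png

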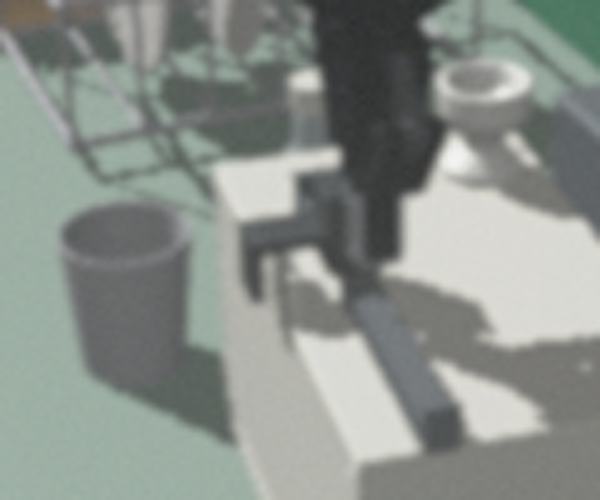

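The force fell to zero and the block sprang ahead of the fingers: there is a clear gap at (330,230) in the scene crop, and the block sits over the notch. I'll back away and check from both views.

```bash
python3 -m pendant '[0,0,-0.4,0,0, 0,0,-0.8,0,0, 0,0,-0.8,-0.3,0, 0,0,0,-0.8,0, 0,0,-0.5,-0.8,0, 0,0,-0.8,-0.5,0, 0,0.3,-0.8,0,0, 0,0.6,-0.8,0,0, 0,0.8,0,0,0, 0,0.8,0,0,0, 0,0.8,0,0,0, 0,0,0,0,0]'
python3 - <<'E'
from st import *
from cell import snapshot
st()
for n,(a,b,c,d) in {'scene':(150,230,200,340),'side':(140,240,200,320)}.items():
    im=snapshot(n); cv2.imwrite(f'pics/{n}5full.png',im[:,:,::-1]);im=im[a:b,c:d]; cv2.imwrite(f'pics/{n}5.png',cv2.resize(im,None,fx=5,fy=5,interpolation=cv2.INTER_CUBIC)[:,:,::-1])
E
```

```text
time: 9.8
ee_pos: [0.4254, -0.1753, 0.3101]
tcp_rot: [[-0.993, 0.121, 0.003], [0.121, 0.993, 0.005], [-0.002, 0.006, -1.0]]
force: [1.4, -1.4, 0.5]
finger_gap: 0.0001
t 9.8 case tcp [-0.1801 -0.2345  0.3101] tooly ang 83.06298099737482 zaxis [ 0.0029  0.0054 -1.    ] F case 1.6009102095209342 -1.2625326453508439 0.5051738660096077 gap 0.00011933801232328827
```

View pics/scene5.png

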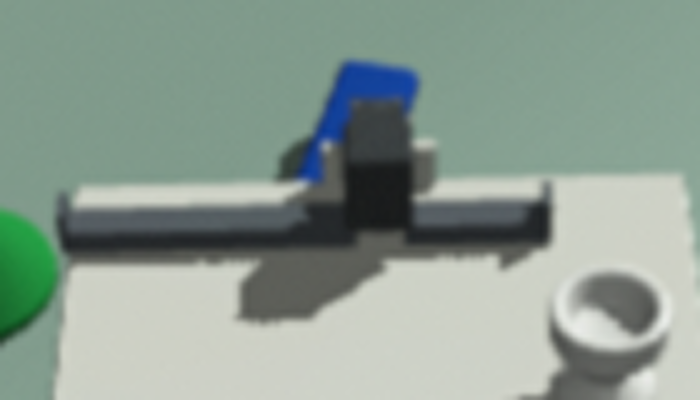

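View pics/side5.png

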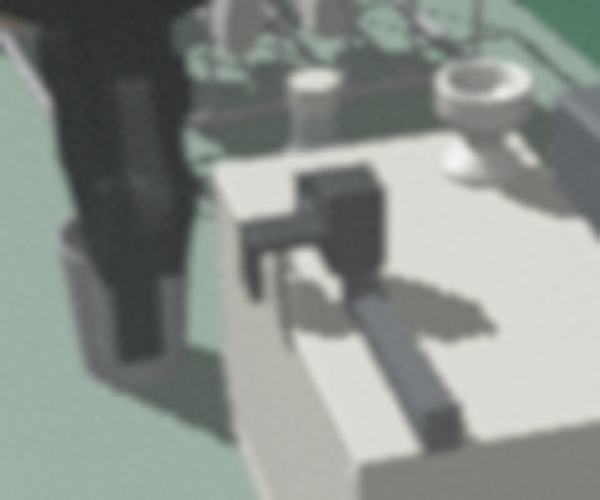

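View pics/side5full.png

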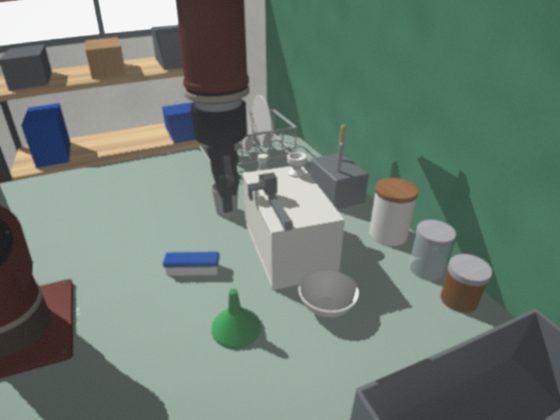

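```bash
python3 - <<'E'
from st import *
S=lambda u,v:((u+.5)/5-.5+200,(v+.5)/5-.5+150)
D=lambda u,v:((u+.5)/5-.5+200,(v+.5)/5-.5+140)
for z in (.215,.222): print(z,case(onz('scene',S(346,161),z)),case(onz('scene',S(410,160),z)),case(onz('side',D(384,199),z)))
x,e=tri(ray('scene',S(346,161)),ray('side',D(384,199)));print(case(x),e)
# change of bystanders between first and last pictures
for n in ('scene','side'):
    a=cv2.imread(f'pics/{n}0.png');b=cv2.imread(f'pics/{n}5full.png')
    for nm,lo,hi in [('blue',(100,120,60),(130,255,255)),('green',(50,150,50),(80,255,255))]:
        r=[]
        for im in (a,b):
            h=cv2.inRange(cv2.cvtColor(im,cv2.COLOR_BGR2HSV),lo,hi); 
            c=[q for q in cv2.findContours(h,0,2)[0] if 20<cv2.contourArea(q)]; r.append([tuple(np.round(np.mean(q[:,0],0),1))+(cv2.contourArea(q),) for q in c])
        print(n,nm,r)
E
```

```text
0.215 [-0.0326 -0.015   0.215 ] [-0.0324  0.0114  0.215 ] [-0.0356 -0.0227  0.215 ]
0.222 [-0.0249 -0.0148  0.222 ] [-0.0247  0.0113  0.222 ] [-0.0393 -0.0351  0.222 ]
[-0.0344 -0.0157  0.212 ] [np.float64(0.0011201571969675804), np.float64(0.0011201571969676528)]
scene blue [[(np.float64(274.5), np.float64(163.6), 21.0)], [(np.float64(269.5), np.float64(171.9), 153.5)]]
scene green [[(np.float64(191.6), np.float64(198.9), 856.5)], [(np.float64(192.5), np.float64(198.5), 863.5)]]
side blue [[(np.float64(196.8), np.float64(260.0), 618.5), (np.float64(186.5), np.float64(120.8), 482.5), (np.float64(43.9), np.float64(134.4), 2124.5)], [(np.float64(191.8), np.float64(257.9), 609.5), (np.float64(43.8), np.float64(135.5), 2106.0), (np.float64(178.6), np.float64(124.7), 778.0)]]
side green [[], []]
```

Triangulation puts the block top at z ≈ 0.212–0.215, down about 7–10 mm from 0.222. Its −y face is at case y = −0.0157, where −0.015 means seated. The arm is clear of everything, so I'm handing in.

```bash
python3 -c "
from cell import manip
print(manip.sign_off())"
```

```text
the job is handed in; nothing more can be done
None
```

I shut the bin front and locked it with the latch, then handed the job in at about 10 s of robot time.

- **Front:** With closed fingers I pushed the tab until it met its stop. TCP (tool point) was at case x −0.0914 against about −0.091 expected, and the force rose to about 16 N. Both pictures afterwards show the front flush.
- **Latch:** I pushed the block's −y face along the rail at about 1.5–3 N, in 1–2 mm steps near the end. It snapped ahead of the fingers and the force fell to nearly zero. I stopped there and backed away without gripping or lifting it.
- **Last checks on the latch:** The block's −y face is at case y −0.0157, where −0.015 means seated. Its top is 7–10 mm lower than when riding, against the 6–7 mm expected and within my measuring error. The nose stands in front of the tab and the fingers touch nothing.
- **Cup, brush and other things:** I saw no contact with any of them, and the funnel's position matches the first picture. For the brush, the measured centre moved by about 2–5 px in the side view. I put this down to my averaging of contour points, not to movement, but did not check it further. I only looked at the others by eye.

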